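# Bed the matching radius leaves on two rocking moulded specimens

## Robot

A 6-joint arm with a two-finger parallel gripper is mounted at the origin on the work surface. World frame = base frame: x ahead of the robot, y to its left, z up, the work surface at z = 0. Lengths are in mm, angles in rad, forces in N, time in s.
With the tool pointing down it reaches from about 325 to 775 mm from the base axis. Payload 5.5 kg.
Tool frame: the origin (TCP) lies between the finger pads; the fingertips stand 11 mm ahead of it and the grasp point (between the pads) lies 8 mm behind it (r.tcp_to_tips is the distance from the TCP to the fingertips, in mm); z points along the fingers, x is the direction in which the jaws open and shut, and the axes are right-handed (so a half turn about z gives the same grasp; the last joint's range is limited). The gripper opens to 88 mm and grips with 3 to 60 N. Pads are 20 mm wide; open, the fingers measure 115 mm over their backs; the gripper's body (75 mm by 178 mm) begins 61 mm behind the grasp point.
Start: joints at [-1.281, 0.091, 1.231, -0, 1.82, -0.057], TCP at [203.934, -564.294, 233.631] pointing down, gripper open.
Joint ranges: [-2.87, 2.87], [-0.86, 2.18], [0.17, 2.46], [-1.51, 4.65], [0.06, 2.69], [-2.65, 2.65]. Speed limits (rad/s): [2.57, 2.57, 3.01, 3.14, 3.14, 3.14].

## Interface

Orientations are given as a unit quaternion [x, y, z, w].
In Python, from rig import r, kin, readout, cams gives the robot as it stands. The module is installed in compiled form; this text tells all that it offers. Calls block until the motion is done:
- r.movep(position, orientation): joint-space move of the TCP to a pose.
- r.move_straight(position, max_speed=150, ori=None): straight line of the TCP; ori=None keeps the orientation; max_speed is the mean speed in mm/s.
- r.movej(angles): joint-space move.
- r.grip(opening, squeeze=None): finger opening in mm; squeeze is the grip in N (None keeps the last); returns when the fingers have stopped.
- r.hold(seconds).
- kin.inverse_kinematics(position, orientation): joint angles nearest the present ones, or None.
- readout.get_obs(): the state.
- cams.capture(name): name is "side" or "top" or "wrist"; returns (picture, depth): 400x640x3 uint8, red, green, blue; 400x640 float32, mm along the optical axis (not along the pixel's ray), 0 where there is no reading.
- cams.camera_model(name): a dict with "camera_matrix" (3x3 intrinsics, pixels), "rvec" (rotation vector, rad) and "tvec" (3), from world to camera coordinates, as OpenCV has them; the wrist camera has in their place "mount" (4x4, takes a point from camera to tool coordinates, whose origin is the TCP and whose axes are the tool frame's). Camera axes: x right, y down, z forward; pixel columns grow to the right and rows downward; lengths in mm; the calibration is good to about 2 mm. A picture is of the moment at which its call begins: read the wrist's pose just before it. camera_model takes no time and is no camera call.
A pose or a line that the arm cannot do raises r.MotionError and nothing moves.
- r.sign_off(): hands the job in, once; it reports no verdict.
The state is a dict: "time_s": time; "joints": joint angles; "dq": joint speeds; "joint_torque": joint torques, N m; "position": TCP position; "tool_rot": TCP orientation; "force": force on the tool from outside, world axes, zero at the start; "wrist_torque": the same for the moment, N m; "opening": finger opening in mm.
Only numpy, scipy, OpenCV 4.12 (cv2) and the standard library are available. Lean on these libraries where they do the work, as an engineer would, in place of code of your own. Each camera call takes 0.05 s, during which the arm holds its last target. There are 200 camera calls.

## Task

Check the two moulded specimens with the radius leaves from the rack: first bed the hollow-edged leaf that matches on the ridge, pressing it straight down with about 10 N for a second until the specimen has levelled under it and neither rocks, then do the same with the matching round-nosed leaf in the channel. Leave each leaf standing level, centred and square on its specimen, resting with both feet on the shoulders. The other two leaves must end in the rack; never press harder than about 20 N, and leave the other glassware and tools where they are.

Things in the scene. Friction and masses are not known exactly. Their poses are not given: they have to be found in the camera images.
- hollow_leaf: aluminium radius leaf, 84 mm wide (x), 18 mm thick (y), about 130 g, flat feet at both ends of its lower edge; on top a stem to grip, 24 (x) by 18 mm (y), 36 to 72 mm above the feet, its top end notched (12 mm gap). Origin: mid leaf at the feet's undersides, z up; same either way round. Between the feet a hollow arc, radius 25.2 mm, 13.2 mm high: matches the ridge, 1 mm play.
- small_hollow_leaf: aluminium radius leaf, 72 mm wide (x), 18 mm thick (y), about 130 g, flat feet at both ends of its lower edge; on top a stem to grip, 24 (x) by 18 mm (y), 36 to 72 mm above the feet, its top end notched (12 mm gap). Origin: mid leaf at the feet's undersides, z up; same either way round. Between the feet a tighter hollow arc, radius 17.5 mm: does not fit the ridge.
- round_leaf: aluminium radius leaf, 84 mm wide (x), 18 mm thick (y), about 130 g, flat feet at both ends of its lower edge; on top a stem to grip, 24 (x) by 18 mm (y), 36 to 72 mm above the feet, its top end rounded over. Origin: mid leaf at the feet's undersides, z up; same either way round. Between the feet a round nose, radius 22.8 mm, 10.8 mm below the feet: matches the channel, 1 mm play.
- big_round_leaf: aluminium radius leaf, 98 mm wide (x), 18 mm thick (y), about 130 g, flat feet at both ends of its lower edge; on top a stem to grip, 24 (x) by 18 mm (y), 36 to 72 mm above the feet, its top end rounded over. Origin: mid leaf at the feet's undersides, z up; same either way round. Between the feet a broad nose, radius 31.5 mm, 19.5 mm below the feet: too big for the channel.
- rack: grey rack, 100 x 220 mm; its two rails along y carry the feet of the four leaves 46 mm above the table, the leaves 46 mm apart along y in any order. Origin at the middle of its underside, z up.
- ridge_stand: stand, base 130 x 120 mm, origin mid-base on the table, z up. Above it a white specimen 92 (x) by 60 mm (y) with a ridge along y (radius 24 mm, crown 12 mm above the flat shoulders). Shoulders, when level, are 85 to 100 mm above the table: the height is set anew each time and not reported. They sink on a spring: 2.5 N per mm beyond 2 N, 12 mm at most.
- ridge (a joint): rocking angle of the ridge specimen about the stand's y axis, rad: 0 level, limits -0.2 to 0.2. It starts tilted, has light friction and stays where left; about 2 N on the raised shoulder levels it. The pivot is the ridge's centre line, 12 mm below the shoulders, right above the stand's origin.
- channel_stand: stand as under the ridge, origin alike; shoulders again 85 to 100 mm up, not reported, same spring. Its white specimen 92 (x) by 60 mm (y) has a channel along y, radius 24 mm, 12 mm deep between the flat shoulders. Bearing cheeks at y = +-42 mm, 8 mm thick, reach 21 mm above the shoulders.
- channel (a joint): rocking angle of the channel specimen, rad, as for the ridge; the pivot is the channel's centre line, 12 mm above the shoulders, right above the stand's origin.
- vial_a: small capped vial, 24 mm across, 50 mm tall; bystander.
- vial_b: small capped vial, 24 mm across, 50 mm tall; bystander.
- white_bottle: white plastic jar, 70 mm across, 150 mm tall; bystander.
- beaker: glass beaker, 80 mm across, 100 mm tall; bystander.
- dish: black dish, 70 mm across, 20 mm tall; bystander.
- weight: brass weight, 28 mm across, 30 mm tall; bystander.
- spatula: spatula lying flat, 160 mm long; bystander.
There are look-alikes about, which are no part of the job. Of the things that look like the rack, the largest one is meant.

How it is judged:
By the outcome, as a careful person would: the job done as asked, in the order asked, and still so for the second after the job is handed in, with the robot touching nothing.
It also fails if it takes over 70 s, if anything falls off the work surface, if the arm or the gripper's body presses on something with over 40 N, if the wrist force passes 120 N, or if a joint passes its speed limit or range.

## Working session

There is one attempt and no reset: what is moved stays moved. The work goes in short steps, each a Python script; the robot and the scene stay as the last script left them, time stands still between calls to the robot, and variables do not carry over. Pictures are saved under pics/ and viewed, about 8 in all and at most 12, crops included, and the job is handed in when it is done.

```bash
ls; mkdir -p pics
python3 - <<'E'
from rig import r,kin,readout,cams
import cv2,numpy as np
for n in ("top","side"):
    im,d=cams.capture(n); cv2.imwrite(f"pics/{n}0.png",im[:,:,::-1]); np.save(f"{n}0.npy",d)
    m=cams.camera_model(n); R=cv2.Rodrigues(np.array(m["rvec"],float))[0]; print(n,m["camera_matrix"],(-R.T@np.array(m["tvec"]).ravel()).round(),R.round(2).tolist())
print(cams.camera_model("wrist")); print(readout.get_obs())
E
```

```text
pics
top [[370.22093516   0.         318.39521944]
 [  0.         370.22093516 199.67870823]
 [  0.           0.           1.        ]] [ 327.   77. 1018.] [[0.02, -1.0, -0.01], [-0.99, -0.02, -0.17], [0.17, 0.01, -0.99]]
side [[510.06682811   0.         321.53083114]
 [  0.         510.06682811 197.2160496 ]
 [  0.           0.           1.        ]] [ 273. 1039.  869.] [[-0.98, -0.22, 0.01], [-0.14, 0.61, -0.78], [0.16, -0.76, -0.63]]
{'camera_matrix': array([[285.4404489 ,   0.        , 314.51324139],
       [  0.        , 285.4404489 , 198.92483917],
       [  0.        ,   0.        ,   1.        ]]), 'mount': array([[ 9.99998616e-01,  1.66148174e-03,  8.25669708e-05,
        -5.47073690e-01],
       [-1.60851201e-03,  9.53073272e-01,  3.02735447e-01,
        -8.45450429e+01],
       [ 4.24297044e-04, -3.02735161e-01,  9.53074626e-01,
        -1.52317829e+02],
       [ 0.00000000e+00,  0.00000000e+00,  0.00000000e+00,
         1.00000000e+00]])}
{'time_s': 0.1, 'joints': array([-1.28074477e+00,  9.17845912e-02,  1.23172785e+00, -1.47402009e-05,
        1.81980624e+00, -5.66785698e-02]), 'dq': array([-0.00036801, -0.00112271, -0.00299995, -0.00015628, -0.00217671,
       -0.00061237]), 'joint_torque': array([ 3.25019930e-03, -4.47859597e+01, -4.07569528e+01,  7.01178960e-02,
        2.84914387e-02, -1.07393012e-04]), 'position': array([ 203.83184075, -564.06127727,  232.6405651 ]), 'tool_rot': array([ 8.18480282e-01, -5.74533971e-01, -6.81569188e-04, -5.29442785e-04]), 'force': array([ 0.79685429, -0.02301098, -0.15665271]), 'wrist_torque': array([-0.05192351, -0.02481924,  0.00107297]), 'opening': 87.70442275936604}
```

View pics/top0.png

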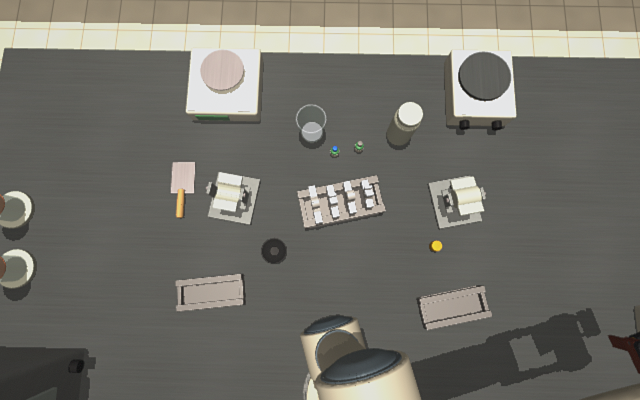

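View pics/side0.png

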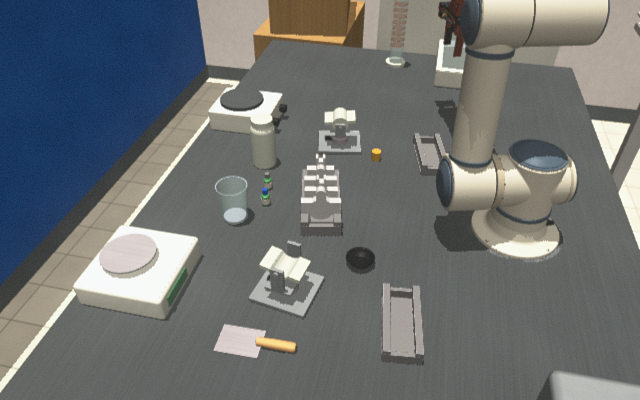

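Rack candidates: the middle one with the leaves at top (341,202) [chosen, largest], and the empty trays at (210,292) and (454,307). Stands: (234,197) and (460,200). Next I'll get coarse poses and take close wrist views of each.

```bash
cat > h.py <<'E'
from rig import r,kin,readout,cams
import cv2,numpy as np
from scipy.spatial.transform import Rotation as Ro
def down(a): return (Ro.from_euler('z',a)*Ro.from_euler('x',np.pi)).as_quat()
def pix(m,d):
    K=np.array(m["camera_matrix"]); v,u=np.mgrid[:400,:640]
    return np.stack([(u-K[0,2])/K[0,0]*d,(v-K[1,2])/K[1,1]*d,d],-1)
def cloud(name,d=None):
    "picture and world points HxWx3 (nan where no depth)"
    o=readout.get_obs(); im,dd=cams.capture(name); d=dd if d is None else d
    m=cams.camera_model(name); P=pix(m,np.where(d>0,d,np.nan))
    if name=="wrist":
        M=m["mount"]; P=P@M[:3,:3].T+M[:3,3]; P=P@Ro.from_quat(o["tool_rot"]).as_matrix().T+o["position"]
    else:
        R=cv2.Rodrigues(np.array(m["rvec"],float))[0]; P=(P-np.array(m["tvec"]).ravel())@R
    return im,P
def st(): 
    o=readout.get_obs(); print('t',round(o["time_s"],2),'p',o["position"].round(1),'F',o["force"].round(2),'M',o["wrist_torque"].round(2),'op',round(o["opening"],1)); return o
E
python3 - <<'E'
from h import *
im,P=cloud("top")
for u,v in [(341,202),(303,195),(383,185),(310,228),(384,210),(234,197),(460,200)]: print(u,v,P[v,u].round(0))
for nm,x0,x1,y0,y1 in [('rack',295,390,175,232),('L',205,262,170,225),('R',427,490,172,230)]:
    Q=P[y0:y1,x0:x1].reshape(-1,3); Q=Q[np.isfinite(Q[:,2])]; Q=Q[Q[:,2]>8]
    c=cv2.minAreaRect(Q[:,:2].astype(np.float32)); print(nm,c,Q[:,2].max())
for c in [(590,0),(570,280),(570,-250)]:
    for a in (0,-1.57,1.57): print(c,a,kin.inverse_kinematics([c[0],c[1],250],down(a)))
E
```

```text
341 202 [498.  23.   4.]
303 195 [507. 127.  47.]
383 185 [549. -95.  -0.]
310 228 [424. 108.  -1.]
384 210 [471. -89.  47.]
234 197 [493. 304.  76.]
460 200 [ 490. -267.  110.]
rack ((494.3061828613281, 25.532546997070312), (100.8594970703125, 220.20156860351562), 12.792769432067871) 121.49527230176228
L ((504.1470031738281, 320.0614318847656), (120.42011260986328, 130.4735107421875), 80.08726501464844) 110.18740161058781
R ((504.26068115234375, -288.6219482421875), (129.86537170410156, 120.20117950439453), 11.593549728393555) 112.7066075171672
(590, 0) 0 [-5.76590619e-02  6.79455190e-02  1.22607035e+00 -4.44089210e-16
  1.84757678e+00 -5.76590619e-02]
(590, 0) -1.57 [-5.76590619e-02  6.79455190e-02  1.22607035e+00 -4.44089210e-16
  1.84757678e+00  1.51234094e+00]
(590, 0) 1.57 [-5.76590619e-02  6.79455190e-02  1.22607035e+00 -4.44089210e-16
  1.84757678e+00 -1.62765906e+00]
(570, 280) 0 [ 4.03041534e-01  1.91967409e-01  1.09142604e+00 -4.44089210e-16
  1.85819921e+00  4.03041534e-01]
(570, 280) -1.57 [0.40304153 0.19196741 1.09142604 0.         1.85819921 1.97304153]
(570, 280) 1.57 [ 4.03041534e-01  1.91967409e-01  1.09142604e+00 -4.44089210e-16
  1.85819921e+00 -1.16695847e+00]
(570, -250) 0 [-4.67983572e-01  1.56749371e-01  1.13068584e+00 -4.44089210e-16
  1.85415745e+00 -4.67983572e-01]
(570, -250) -1.57 [-4.67983572e-01  1.56749371e-01  1.13068584e+00 -4.44089210e-16
  1.85415745e+00  1.10201643e+00]
(570, -250) 1.57 [-0.46798357  0.15674937  1.13068584  0.          1.85415745 -2.03798357]
```

Run:
```python
from h import *
for nm,x,y,a in [('R',504,-289,.202),('K',494,25,.223),('L',504,320,-.173)]:
    # camera sits at tool -y; tool y = angle a-90deg
    ty=np.array([np.sin(a),-np.cos(a)]); p=np.array([x,y])-ty*15
    r.movep([*p,245],down(a)); r.hold(.15)
    im,P=cloud("wrist"); np.save(nm+".npy",P); cv2.imwrite(f"pics/w{nm}.png",im[:,:,::-1])
    st()
a=[cv2.imread(f"pics/w{n}.png")[60:340,110:530] for n in "RKL"]
cv2.imwrite("pics/w3.png",cv2.resize(np.vstack(a),None,fx=.7,fy=.7))
```

```text
t 1.88 p [ 500.5 -275.2  244.9] F [-0.02 -0.62  0.65] M [-0.02 -0.03  0.  ] op 87.8
t 3.28 p [490.9  38.6 244.8] F [-1.29  0.09 -0.49] M [-0.03 -0.07  0.02] op 87.6
t 4.62 p [507.1 333.6 245.4] F [-0.26 -1.38 -0.03] M [-0.05 -0.15 -0.03] op 87.7
```

View pics/w3.png

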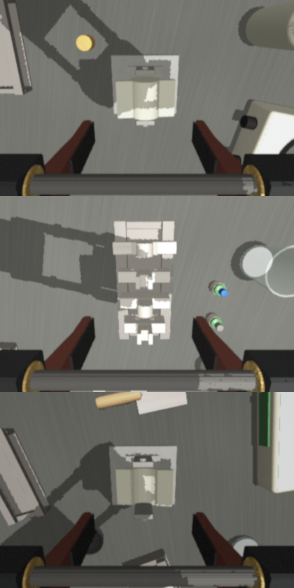

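Top tile: R stand, convex ridge at about (207,215) in the full frame after scaling. Middle: four leaves in the rack, two notched and two rounded stems. Bottom: the L stand with cheeks (channel). Now measure from the point clouds.

Run:
```python
from h import *
def loc(P,c,a):
    Q=P.reshape(-1,3); Q=Q[np.isfinite(Q[:,2])]; d=Q[:,:2]-c; C,S=np.cos(a),np.sin(a)
    return np.c_[d@[C,S],d@[-S,C],Q[:,2]]
for nm,c,a in [('R',(504.2,-288.6),np.radians(11.6)),('K',(494.3,25.5),np.radians(12.8)),('L',(504.1,320.1),np.radians(-9.9))]:
    P=np.load(nm+".npy"); q=loc(P,c,a)
    b=q[(abs(q[:,0])<90)&(abs(q[:,1])<140)&(q[:,2]>6)&(q[:,2]<160)]
    if nm!='K': b=b[(abs(b[:,0])<75)&(abs(b[:,1])<75)]
    rc=cv2.minAreaRect(b[:,:2].astype(np.float32)); print(nm,'base',rc, 'zmax',b[:,2].max())
    if nm=='K':
        for z0,z1 in ((108,125),(72,90)):
          for k in range(4):
            y0=-69+46*k; s=b[(b[:,2]>z0)&(b[:,2]<z1)&(abs(b[:,1]-y0)<20)]
            print(z0,k,len(s),np.percentile(s,[1,99],axis=0).round(1).tolist(),'mid frac',np.mean(abs(s[:,0])<5).round(2),s.mean(0).round(1))
    else:
        s=b[(b[:,2]>55)]
        print('spec ext',np.percentile(s,[.5,99.5],axis=0).round(1).tolist())
        for x in range(-50,51,4):
            t=s[(abs(s[:,0]-x)<2)&(abs(s[:,1])<28)]
            if len(t): print(x,len(t),np.median(t[:,2]).round(1),'y',t[:,1].min().round(1),t[:,1].max().round(1),end=' | ')
        print()
```

```text
R base ((2.7441024780273438, 1.4396705627441406), (118.68386840820312, 130.22122192382812), 89.87481689453125) zmax 113.04368552769122
spec ext [[-41.5, -43.8, 58.5], [49.1, 48.3, 111.6]]
-42 91 102.5 y -27.5 28.0 | -38 182 102.2 y -27.5 27.9 | -34 178 102.0 y -27.9 27.8 | -30 185 101.6 y -27.8 27.7 | -26 195 101.1 y -27.8 27.7 | -22 180 100.9 y -28.0 27.7 | -18 179 100.7 y -27.9 27.7 | -14 171 103.7 y -27.2 27.7 | -10 188 106.9 y -27.5 27.9 | -6 156 108.8 y -27.1 27.9 | -2 198 109.9 y -27.8 27.7 | 2 199 110.6 y -27.5 27.8 | 6 194 110.5 y -27.5 27.7 | 10 168 109.5 y -27.7 27.6 | 14 184 108.0 y -27.9 28.0 | 18 171 105.2 y -27.1 27.8 | 22 158 100.8 y -27.8 27.9 | 26 172 96.8 y -27.2 27.7 | 30 179 96.3 y -27.9 27.6 | 34 171 96.0 y -27.6 27.6 | 38 170 95.6 y -27.4 27.4 | 42 173 95.4 y -28.0 28.0 | 46 168 95.0 y -27.9 27.4 | 50 72 94.7 y -27.9 27.4 | 
K base ((2.1874427795410156, 2.302947998046875), (100.38286590576172, 219.49961853027344), 0.14798489212989807) zmax 121.03376269893047
108 0 233 [[-9.0, -73.4, 108.2], [14.3, -56.0, 120.3]] mid frac 0.17 [  2.8 -63.1 117.2]
108 1 407 [[-8.8
[... 725 characters left out ...]
 ext [[-42.5, -41.6, 58.5], [47.6, 51.4, 109.3]]
-42 117 82.1 y -26.9 27.8 | -38 156 82.4 y -27.0 28.0 | -34 163 82.9 y -26.6 27.9 | -30 154 83.5 y -26.5 27.8 | -26 150 83.9 y -26.5 27.1 | -22 160 84.4 y -26.9 27.8 | -18 166 84.2 y -27.1 27.7 | -14 162 80.6 y -27.0 27.5 | -10 155 78.0 y -27.0 27.9 | -6 146 76.4 y -26.8 27.6 | -2 168 75.6 y -27.0 27.5 | 2 132 75.2 y -26.7 27.4 | 6 177 75.9 y -26.8 27.6 | 10 135 77.3 y -26.9 27.9 | 14 162 79.1 y -26.4 27.8 | 18 159 82.3 y -26.6 27.9 | 22 174 87.6 y -27.3 27.8 | 26 166 90.5 y -26.3 27.2 | 30 169 91.0 y -26.0 27.7 | 34 156 91.5 y -25.8 27.8 | 38 174 92.0 y -26.7 27.8 | 42 168 92.5 y -26.9 27.9 | 46 170 92.9 y -26.5 27.9 | 50 5 93.2 y -8.3 -2.2 |
```

Leaves by rack-local y: −64 small hollow (notched, 72 wide), −18 round (84), +26 hollow (notched, 84), +72 big round (98). The wrist and top views differ by about 2.5 mm. I'll repeat the looks at a half-turned yaw so that constant tool-frame errors cancel.

```bash
cat > an.py <<'E'
from h import *
from scipy.optimize import least_squares
N={'R':((504.2,-288.6),np.radians(11.6)),'K':((494.3,25.5),np.radians(12.8)),'L':((504.1,320.1),np.radians(-9.9))}
def ana(nm,P):
    c,a=N[nm]; Q=P.reshape(-1,3); Q=Q[np.isfinite(Q[:,2])]; d=Q[:,:2]-c; C,S=np.cos(a),np.sin(a)
    q=np.c_[d@[C,S],d@[-S,C],Q[:,2]]
    L=(90,140) if nm=='K' else (75,75)
    b=q[(abs(q[:,0])<L[0])&(abs(q[:,1])<L[1])&(q[:,2]>6)&(q[:,2]<160)]
    rc=cv2.minAreaRect(b[:,:2].astype(np.float32)); print(nm,'base',np.round([*rc[0],*rc[1],rc[2]],2))
    if nm=='K':
        for k in (1,2):
            s=b[(b[:,2]>75)&(abs(b[:,1]+69-46*k-3)<18)]; t=s[s[:,2]>108]; w=s[s[:,2]<86]
            m=lambda v:(np.percentile(v,1)+np.percentile(v,99))/2
            print(k,'stem x',m(t[:,0]).round(1),'body x',m(w[:,0]).round(1),'y',m(w[:,1]).round(1),'stem y',m(t[:,1]).round(1),'z',np.percentile(t[:,2],95).round(1))
    else:
        s=b[(b[:,2]>65)&(abs(b[:,1])<26)&(abs(b[:,0]-2)<13)]
        f=least_squares(lambda p:np.hypot(s[:,0]-p[0],s[:,2]-p[1])-24,[2,100+(12 if nm=='L' else -24)],loss='soft_l1')
        s=b[(b[:,2]>70)&(abs(b[:,0])<15)&(abs(b[:,1])<34)]; h=[]
        for sg in (-1,1):
            t=b[(b[:,2]>80)&(b[:,0]*sg>28)&(b[:,0]*sg<45)&(abs(b[:,1])<30)]; h.append(np.polyfit(t[:,0],t[:,2],1)[0])
        print('pivot',f.x.round(2),'rms',np.sqrt(2*f.cost/len(s)).round(2),'slopes',np.round(h,3),'spec y',np.percentile(s[:,1],[1,99]).round(1))
E
python3 - <<'E'
from an import *
for nm in 'LKR':
    (x,y),a=N[nm]; print('old'); ana(nm,np.load(nm+'.npy'))
    a+=np.pi; 
    ty=np.array([np.sin(a),-np.cos(a)]); p=np.array([x,y])-ty*15
    r.movep([*p,245],down(a)); r.hold(.15)
    im,P=cloud("wrist"); np.save(nm+"2.npy",P); print('new');ana(nm,P); st()
E
```

```text
old
L base [  1.1    3.65 130.15 119.33   0.53]
pivot [ 1.07 99.36] rms 0.53 slopes [0.135 0.125] spec y [-26.3  33.1]
new
L base [  0.7    1.43 130.06 119.03   0.65]
pivot [ 0.87 99.4 ] rms 0.52 slopes [0.121 0.115] spec y [-28.   31.4]
t 7.5 p [501.5 305.3 245. ] F [ 0.72 -0.47 -0.15] M [ 0.11 -0.03  0.01] op 87.8
old
K base [2.1900e+00 2.3000e+00 1.0038e+02 2.1950e+02 1.5000e-01]
1 stem x 2.6 body x 3.1 y -18.5 stem y -18.8 z 119.5
2 stem x 1.5 body x 1.5 y 26.5 stem y 25.8 z 120.2Traceback (most recent call last):
  File "<stdin>", line 6, in <module>
rig.MotionError: the arm cannot take that pose within its joint ranges
```

Run:
```python
from an import *
for nm in 'R':
    (x,y),a=N[nm]; print('old'); ana(nm,np.load(nm+'.npy'))
    for s in (1,-1):
      a2=a+s*np.pi; 
      ty=np.array([np.sin(a2),-np.cos(a2)]); p=np.array([x,y])-ty*15
      try: r.movep([*p,245],down(a2))
      except r.MotionError: continue
      r.hold(.15)
      im,P=cloud("wrist"); np.save(nm+"2.npy",P); print('new');ana(nm,P); st(); break
```

```text
old
R base [  2.74   1.44 118.68 130.22  89.87]
pivot [ 2.94 86.64] rms 0.47 slopes [-0.079 -0.089] spec y [-28.6  30.7]
new
R base [ 2.5000e+00 -1.0900e+00  1.3011e+02  1.1838e+02  9.0000e-02]
pivot [ 2.54 86.74] rms 0.47 slopes [-0.093 -0.091] spec y [-30.6  29. ]
t 11.69 p [ 507.3 -303.2  245. ] F [0.36 0.17 0.64] M [ 0.07 -0.03 -0.01] op 87.7
```

```bash
cat > act.py <<'E'
from an import *
A={'R':np.radians(11.6),'L':np.radians(-9.3),'K':np.radians(12.95)}
T={'R':(2.74,.1),'L':(.97,2.55)}
def w(nm,x,y):
    (cx,cy),a=N[nm]; C,S=np.cos(a),np.sin(a); return np.array([cx+C*x-S*y,cy+S*x+C*y])
def pick(x,y):
    p=w('K',x,y); q=down(A['K'])
    r.grip(50,50); r.movep([*p,150],q); r.move_straight([*p,97],120); r.hold(.1); st()
    r.grip(0,50); o=st(); r.move_straight([*p,200],150); st()
def press(goal=10,step=1.0,zmin=0,lim=14):
    o=readout.get_obs(); p=o["position"].copy(); r.hold(.3); f0=np.mean([readout.get_obs()["force"][2]]); z=p[2]; log=[]
    while z>zmin:
        f=readout.get_obs()["force"][2]-f0
        if f>goal-.5: break
        z-= step if f<4 else .4
        r.move_straight([p[0],p[1],z],40); r.hold(.05)
        o=readout.get_obs(); log.append((round(z,1),*(o["force"].round(1)),*o["wrist_torque"].round(2)))
        if o["force"][2]-f0>lim: break
    for l in log: print(*l)
    return z,f0
E
python3 - <<'E'
from act import *
pick(1.35,25.5)
im,P=cloud("wrist"); cv2.imwrite("pics/g1.png",im[:,:,::-1])
p=w('R',*T['R']); r.movep([*p,200],down(A['R'])); r.move_straight([*p,166],120); r.hold(.2); st()
im,P=cloud("side"); cv2.imwrite("pics/s1.png",cv2.resize(im[60:260,220:520,::-1],None,fx=2,fy=2))
E
```

```text
t 15.3 p [490.4  50.6  98. ] F [ 0.74 -0.44 -0.08] M [-0.03 -0.06  0.01] op 50.1
t 15.82 p [490.   50.7  97.2] F [-0.92  0.02  1.58] M [-0.05  0.02  0.03] op 23.8
t 16.66 p [489.6  50.7 198.7] F [ 0.04 -1.11 -1.84] M [ 0.03 -0.08  0.04] op 23.9
t 18.62 p [ 507.3 -288.   167.3] F [ 0.02  0.62 -1.16] M [-0.01 -0.11 -0.  ] op 23.6
```

View pics/s1.png

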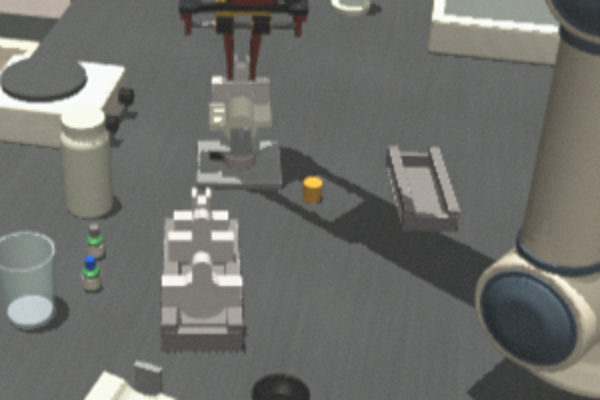

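View pics/g1.png

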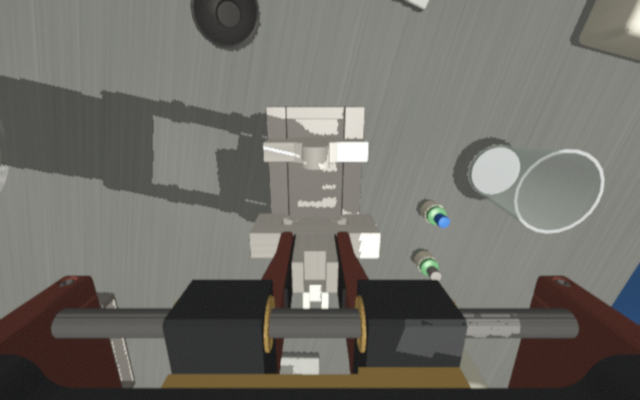

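The picture shows the hollow leaf held square between the fingers (wrist view about (315,240)) and hovering over the ridge (side crop about (240,90)). Now check its y in the jaws and press.

```bash
cat >> act.py <<'E'
def held():
    "local-y offset of held leaf from the tool axis"
    o=readout.get_obs(); im,P=cloud("wrist"); t=(P-o["position"])@Ro.from_quat(o["tool_rot"]).as_matrix()
    t=t.reshape(-1,3); t=t[(t[:,2]>8)&(t[:,2]<20)&(abs(t[:,0])>16)&(abs(t[:,0])<46)&(abs(t[:,1])<25)]
    e=np.percentile(t,[2,98],axis=0); print('held',len(t),e.round(1).tolist()); return -(e[0,1]+e[1,1])/2-.9
def setdown(z,f0):
    p=readout.get_obs()["position"]
    x=readout.get_obs()["position"][:2]
    for i in range(12):
        f=readout.get_obs()["force"][2]-f0
        if f<2.5: break
        z+=min(1,.4*(f-2)+.1); r.move_straight([*x,z],40); r.hold(.05)
    st()
E
python3 - <<'E'
from act import *
dy=held(); print('dy',dy)
if abs(dy)>4: dy=0
p=w('R',T['R'][0],T['R'][1]-dy); a=down(A['R'])
r.move_straight([*p,159],60); r.hold(.1)
z,f0=press(10,1.0,zmin=138)
for i in range(4): r.hold(.3); st()
E
```

```text
held 1637 [[-40.2, -9.6, 12.6], [41.7, 8.1, 19.3]]
dy -0.16391341852319263
157.8 0.3 -0.6 -1.5 -0.04 -0.11 -0.07
156.8 -1.0 -0.2 -1.3 -0.0 -0.05 -0.05
155.8 -0.4 -0.4 -1.1 0.01 -0.13 0.04
154.8 -0.4 0.4 -1.5 -0.06 -0.07 -0.01
153.8 -0.3 -0.7 -1.1 -0.04 -0.1 0.07
152.8 0.7 0.1 -1.1 0.0 -0.13 -0.05
151.8 -1.2 -0.1 -0.9 -0.1 -0.01 0.01
150.8 -1.0 0.1 -0.0 -0.02 0.07 -0.06
149.8 0.5 -0.7 -0.3 -0.1 0.07 0.0
148.8 -0.9 -0.2 -0.1 -0.16 0.12 -0.01
147.8 -1.0 -1.1 2.8 -0.1 0.27 0.01
146.8 -1.4 0.3 4.8 0.01 0.43 0.03
146.4 -1.6 0.1 5.8 0.03 0.44 -0.03
146.0 -2.5 0.7 7.0 0.04 0.45 0.02
145.6 -2.4 0.9 7.0 0.05 0.55 -0.07
145.2 -3.3 -0.1 7.6 0.11 0.52 0.03
144.8 -2.6 0.5 7.8 0.11 0.57 -0.06
144.4 -3.0 0.4 8.3 0.18 0.64 -0.01
144.0 -3.6 1.1 8.8 0.25 0.69 -0.02
143.6 -3.1 1.7 10.1 0.24 0.81 0.0
t 25.69 p [ 506.9 -287.9  145.3] F [-3.33  1.27 10.16] M [ 0.28  0.75 -0.  ] op 24.0
t 25.99 p [ 506.8 -287.9  145.3] F [-3.96  0.43 10.18] M [0.2  0.76 0.07] op 23.6
t 26.29 p [ 506.8 -287.9  145.3] F [-3.71  1.75 10.94] M [ 0.24  0.79 -0.05] op 23.5
t 26.59 p [ 506.8 -287.9  145.3] F [-2.94  1.95  9.99] M [0.26 0.75 0.05] op 23.8
```

```bash
cat >> act.py <<'E'
def tilt(nm):
    im,P=cloud("wrist"); c,a=N[nm][0],A[nm]; Q=P.reshape(-1,3); Q=Q[np.isfinite(Q[:,2])]; d=Q[:,:2]-c; C,S=np.cos(a),np.sin(a)
    q=np.c_[d@[C,S],d@[-S,C],Q[:,2]]-[*T[nm],0]; b=q[(q[:,1]>11)&(q[:,1]<28)&(q[:,2]>60)&(q[:,2]<125)&(abs(q[:,0])<46)]
    zs=[]
    for sg in (-1,1):
        t=b[(b[:,0]*sg>28)&(b[:,0]*sg<44)]; zs.append(np.median(t[:,2])); print(sg,len(t),'slope',np.polyfit(t[:,0],t[:,2],1)[0].round(3),'z',zs[-1].round(2),end=' ')
    s=b[abs(b[:,0])<13]
    f=least_squares(lambda p:np.hypot(s[:,0]-p[0],s[:,2]-p[1])-24,[0,100+(12 if nm=='L' else -24)],loss='soft_l1')
    print('tilt',round((zs[1]-zs[0])/72,4),'pivot',f.x.round(2))
    v=q[(abs(q[:,1])<8)&(abs(q[:,0])>18)&(abs(q[:,0])<40)&(q[:,2]>100)&(q[:,2]<160)]
    if len(v)>20: print('leaf top',[np.median(v[v[:,0]*s>0][:,2]).round(1) for s in (-1,1)])
E
python3 - <<'E'
from act import *
tilt('R')
E
```

```text
-1 471 slope -0.011 z 95.2 1 463 slope -0.006 z 95.29 tilt 0.0012 pivot [7.000e-02 8.318e+01]
leaf top [np.float64(131.2), np.float64(131.2)]
```

Run:
```python
from act import *
p=w('R',T['R'][0]-.6,T['R'][1]+.15); f0=-1.3
r.move_straight([*p,146.6],40); st()
for z in (145.4,144.6,144.1,143.7,143.4,143.0,142.6):
    r.move_straight([*p,z],40); r.hold(.1); o=readout.get_obs()
    if o["force"][2]-f0>10: break
for i in range(3): r.hold(.35); st()
tilt('R')
setdown(z,f0)
r.grip(32); r.hold(.1); st(); tilt('R')
o=readout.get_obs(); r.move_straight([*o["position"][:2],215],150)
im,P=cloud("wrist"); cv2.imwrite("pics/r2.png",im[:,:,::-1]); tilt('R'); st()
```

```text
t 26.89 p [ 506.7 -287.9  147.1] F [-0.84  0.56  4.61] M [0.15 0.03 0.  ] op 23.8
t 28.29 p [ 506.7 -287.9  145.4] F [-1.36  0.28  9.06] M [0.33 0.33 0.01] op 23.6
t 28.64 p [ 506.7 -287.9  145.4] F [-2.15  1.72 10.64] M [0.32 0.33 0.01] op 23.7
t 28.99 p [ 506.7 -287.9  145.4] F [-1.99  0.93  9.28] M [ 0.3   0.37 -0.02] op 23.9
-1 470 slope 0.003 z 95.37 1 463 slope -0.009 z 95.48 tilt 0.0016 pivot [7.000e-02 8.332e+01]
leaf top [np.float64(131.3), np.float64(131.4)]
t 30.54 p [ 506.7 -287.8  148.7] F [0.6  0.87 1.11] M [ 0.07 -0.25  0.02] op 23.8
t 31.02 p [ 506.6 -287.9  149. ] F [-0.35  0.25  0.44] M [-0.03 -0.11  0.02] op 32.2
-1 469 slope -0.02 z 98.78 1 474 slope 0.103 z 98.76 tilt -0.0002 pivot [6.000e-02 8.669e+01]
leaf top [np.float64(134.7), np.float64(134.8)]
-1 296 slope -0.124 z 98.71 1 288 slope 0.001 z 98.75 tilt 0.0006 pivot [-0.14 86.64]
leaf top [np.float64(134.7), np.float64(134.7)]
t 31.76 p [ 506.2 -287.7  213.1] F [1.02 0.53 0.48] M [-0.   -0.12  0.03] op 32.1
```

View pics/r2.png

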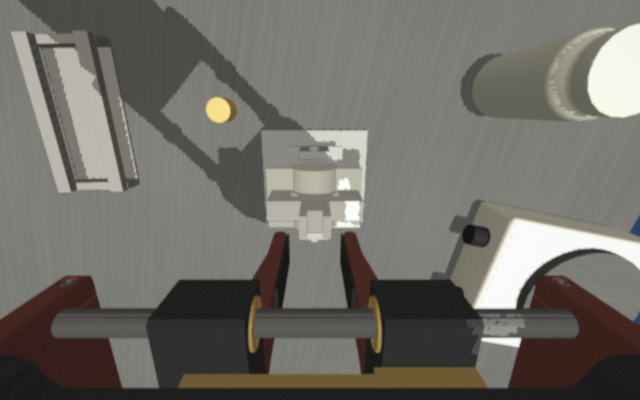

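Hollow leaf is seated: its body top sits 36 mm above both shoulders, tilt ≈0, centred at (315,205). Now the round leaf.

Run:
```python
from act import *
r.grip(50,50)
pick(2.65,-19.7)
p=w('L',*T['L']); r.movep([*p,200],down(A['L'])); r.move_straight([*p,160],120); r.hold(.15)
dy=held(); print('dy',dy)
if abs(dy)>4: dy=0
p=w('L',T['L'][0],T['L'][1]-dy)
r.move_straight([*p,148],80); r.hold(.1); st()
z,f0=press(10,1.0,zmin=124)
r.hold(.2); print(z,f0); st(); tilt('L')
```

```text
t 34.33 p [501.8   6.7  98.1] F [0.28 0.48 0.3 ] M [-0.03 -0.07 -0.03] op 49.8
t 34.85 p [501.3   6.9  97.2] F [-0.94 -0.13  0.68] M [-0.07 -0.05  0.01] op 23.8
t 35.68 p [500.9   6.9 198.7] F [ 0.84  0.02 -2.52] M [-0.   -0.07 -0.04] op 23.8
held 1596 [[-40.4, -10.0, 12.8], [41.4, 7.1, 19.2]]
dy 0.5275063107061503
t 37.97 p [505.3 321.9 147.8] F [-0.26 -0.09 -0.48] M [-0.   -0.04  0.  ] op 23.8
146.8 -0.3 0.5 -2.4 -0.06 -0.05 0.05
145.8 0.0 0.7 -0.4 -0.04 -0.1 0.02
144.8 -1.2 0.6 -1.0 -0.1 -0.07 0.0
143.8 0.2 -0.4 -0.9 -0.05 -0.06 -0.02
142.8 0.1 -0.4 -1.8 -0.04 -0.07 0.0
141.8 -0.4 0.1 -0.0 -0.04 -0.05 0.06
140.8 -0.3 -0.4 0.6 -0.04 0.01 -0.01
139.8 0.3 -0.9 -0.8 -0.03 0.03 -0.05
138.8 -0.7 -0.4 -0.4 -0.0 -0.01 0.02
137.8 -0.4 0.6 -0.5 -0.03 -0.04 -0.03
136.8 -1.0 0.1 2.3 -0.11 0.12 -0.04
135.8 -1.9 -0.5 4.0 -0.15 0.27 0.0
135.4 -1.7 -1.4 4.7 -0.18 0.28 0.02
135.0 -2.0 -0.5 5.6 -0.18 0.31 0.02
134.6 -2.2 -1.1 6.2 -0.23 0.42 0.02
134.2 -1.8 -1.0 6.9 -0.25 0.46 0.02
133.8 -2.7 -1.6 7.2 -0.28 0.51 -0.01
133.4 -3.2 -1.1 8.6 -0.29 0.51 0.01
133.37567553578015 -0.9911662163766655
t 43.87 p [505.4 322.  134.6] F [-2.45 -0.98  9.53] M [-0.32  0.56  0.02] op 24.0
-1 466 slope -0.006 z 84.53 1 469 slope 0.013 z 84.67 tilt 0.002 pivot [ 0.25 96.46]
leaf top [np.float64(120.5), np.float64(120.5)]
```

Run:
```python
from act import *
z,f0=133.4,-1.2
for i in range(3): r.hold(.4); st()
tilt('L'); setdown(z,f0)
r.grip(32); r.hold(.1); o=st(); tilt('L')
r.move_straight([*o["position"][:2],215],150); r.hold(.1); tilt('L')
# leaf pose in hand-free state
im,P=cloud("wrist"); np.save("L3.npy",P); cv2.imwrite("pics/l3.png",im[:,:,::-1])
p=w('K',2,20); 
ims,Ps=cloud("side"); cv2.imwrite("pics/s3.png",cv2.resize(ims[80:330,200:420,::-1],None,fx=2,fy=2))
def ext(P,nm):
    c,a=N[nm][0],A[nm]; Q=P.reshape(-1,3); Q=Q[np.isfinite(Q[:,2])]; d=Q[:,:2]-c; C,S=np.cos(a),np.sin(a)
    q=np.c_[d@[C,S],d@[-S,C],Q[:,2]]-[*T[nm],0]; zt=122 if nm=='L' else 133
    v=q[(abs(q[:,0])<46)&(abs(q[:,1])<22)&(q[:,2]>zt-3)&(q[:,2]<zt+4)]
    print(nm,'leaf',cv2.minAreaRect(v[:,:2].astype(np.float32)))
ext(P,'L'); st()
```

```text
t 44.32 p [505.4 322.  134.6] F [-2.65 -0.93  7.55] M [-0.31  0.5  -0.04] op 23.6
t 44.72 p [505.4 322.  134.6] F [-2.57 -0.58  8.98] M [-0.24  0.55 -0.06] op 23.6
t 45.12 p [505.4 322.  134.6] F [-3.45 -0.89  8.04] M [-0.3   0.54 -0.  ] op 23.7
-1 471 slope -0.0 z 84.56 1 470 slope -0.001 z 84.67 tilt 0.0015 pivot [ 0.17 96.49]
leaf top [np.float64(120.5), np.float64(120.6)]
t 46.67 p [505.5 322.  137.6] F [-0.37 -0.18 -0.37] M [-0.04 -0.09 -0.05] op 23.4
t 47.14 p [505.5 322.  138.1] F [ 0.14  0.01 -0.22] M [-0.04 -0.05 -0.03] op 31.8
-1 459 slope -0.002 z 87.46 1 471 slope -0.001 z 87.55 tilt 0.0012 pivot [ 0.16 99.33]
leaf top [np.float64(123.4), np.float64(123.5)]
-1 263 slope 0.009 z 87.41 1 271 slope 0.004 z 87.46 tilt 0.0006 pivot [ 0.11 99.26]
leaf top [np.float64(123.3), np.float64(123.4)]
L leaf ((0.6172294616699219, 0.27350807189941406), (83.78990173339844, 18.857797622680664), 0.19061771035194397)
t 48.11 p [505.1 321.8 213.6] F [-0.51 -0.2   0.24] M [-0.01 -0.08 -0.01] op 31.9
```

View pics/s3.png

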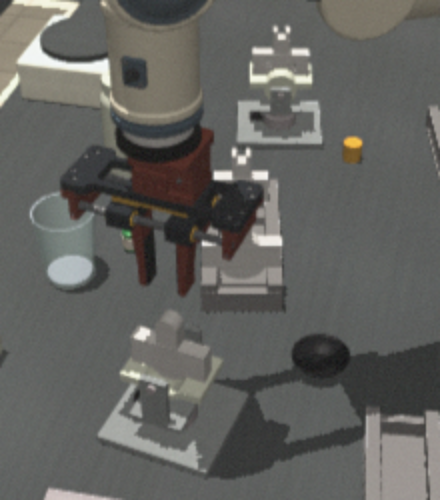

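View pics/l3.png

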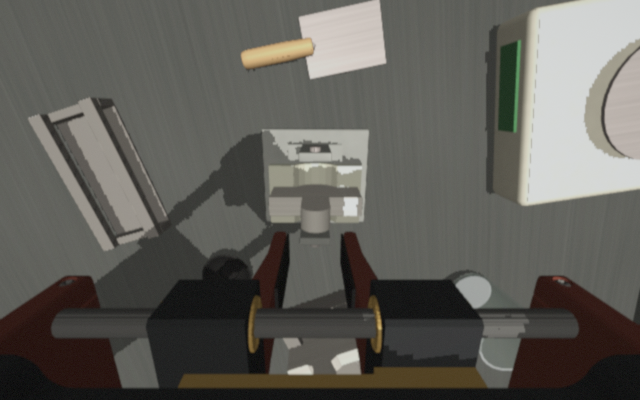

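```bash
python3 -c "
from h import *
r.hold(.3); st(); r.sign_off()"
```

```text
t 48.41 p [505.5 322.  214.9] F [ 0.31 -0.46  0.46] M [ 0.   -0.1  -0.03] op 32.0
the job is handed in; nothing more can be done
```

Both leaves are seated and the job was handed in at 48.4 s. I pressed the hollow leaf on the ridge first, then the round leaf in the channel, each with about 10 N net for a second or more.

**Last checks:**
- **Seating:** both specimens read level (tilt about 0.001 rad or less). The upper face of each leaf's body is level and 36 mm above the shoulders, so both feet rest on them.
- **Centring:** the round leaf measured within about 0.6 mm of centre and 0.2° of square. For the hollow leaf, the images show it centred and square, but I did not measure its offset after release.
- **Other leaves and bystanders:** the two remaining leaves are still in the rack. The bystanders visible in the pictures I viewed look undisturbed, and the arm is clear of everything.

**What disagreed:**
- While pressing on the ridge, a sideways force of about 3.5 N showed. I eased off, shifted 0.6 mm and pressed again, which brought it down to about 2 N.
- The channel showed a similar 2.5–3.5 N. I left that as it was, because the channel read level and the force went away when I eased off.
- The wrist and top cameras differed by about 2.5 mm. I corrected this with wrist views half a turn apart at both stands. The rack could not be reached in the turned pose, so I applied the same correction there.

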